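# Release the whetstone from its ratchet holder

## Task

The whetstone is locked in its ratchet holder. Throw the red pawl lever right over to its stop so that the pawl is lifted out of the ratchet wheel, and only then swing the black crank backwards, counter-clockwise seen from above, to its stop so that the blue jaw opens fully. Then slide the stone flat along the table, out of the holder's open far side, until all of it is clear of the holder; leave the pawl up and the jaw open, and do not disturb the bottle, spice jar or fish scaler.

Things in the scene. Friction and masses are not known exactly. Their poses are not given: they have to be found in the camera images.
- stone_holder: Steel whetstone holder fixed to the table. Origin on the table under the middle of the seated stone; +x to its open far side, +y to the fixed end stop (26 mm high, face at y 0.1085), z up. Low rail on the robot side, x -0.0515 to -0.0395, 14 mm high. Stop, jaw and toe end at x 0.0515. Ratchet foot at y -0.183 to -0.278. No floor: the stone stands on the table
- whetstone: Grey stone on a dark base, 0.5 to 1.1 kg. Base 76 x 216 mm, 14 mm high; on it the stone, 64 x 204 mm, from 14 to 38 mm height. Origin on the table under its centre, long axis y; at the start it coincides with the holder's frame. It can be pushed from the robot side, over the low rail, on its side face above 14 mm height
- stone_corner_left (a point): lower corner of the stone's base at its own x -0.0375, y +0.1075 (the rail side, fixed-stop end)
- stone_corner_right (a point): lower corner of the stone's base at its own x -0.0375, y -0.1075 (the rail side, jaw end)
- pawl (a joint): angle of the red pawl: 0 = nose down in the saw teeth (start), grows as it lifts (clear from 0.2), stop at 1.1 rad. Hinged about the holder's y axis at pawl_pivot; its arm reaches 62 mm to -x over the wheel. Pushing the lever's knob towards the holder's +x lifts the nose. Stiff pivot (0.035 N m, about 1 N at the knob): stays where it is left
- pawl_pivot (a point): pivot pin of the pawl, fixed on the holder at holder frame (0.060, -0.255, 0.031)
- pawl_knob (a point): centre of the red ball, 18 mm across, on the end of the 62 mm pawl lever (9 mm thick bar); moves with the pawl. At the start 26 mm to -x of the pivot and 56 mm above it (87 mm above the table); at the stop 38 mm to +x of the pivot and 49 mm above it
- wheel (a joint): angle of the ratchet wheel: 0 = jaw closed (start), grows counter-clockwise seen from above (backwards), stop at 1.5 rad (jaw fully open). The engaged pawl blocks it after about 0.04 rad. Turning takes about 0.1 N m (some 2 N at the crank) and it stays where it is left
- wheel_axis (a point): vertical axis of the ratchet wheel, 40 mm above the table, at holder frame (0, -0.215, 0.040). Toothed disc 96 mm across, teeth up to 34 mm high, hub up to 49 mm
- crank_grip (a point): point on the axis of the crank's upright black handle, 70 mm above the table; the handle is a 14 mm thick post from 42 to 90 mm height, 70 mm from the wheel axis, on an 11 mm bar (top at 46 mm height). It starts at azimuth 125 degrees in the holder frame (0 = +x, 90 = +y) and swings to 211 degrees at the stop
- jaw (a joint): opening of the blue jaw: 0 closed, 0.024 m fully open; driven by the wheel (0.016 m per rad), slides to the holder's -y. The jaw is 26 mm high, 18 mm thick, its face at holder y -0.1085 when closed
- jaw_toe (a point): top of the tip of the jaw's hooked toe, which reaches 11.5 mm round the open (+x) side of the stone's end, 1.5 mm from it, and keeps the stone from sliding out until the jaw has opened about 12 mm
- soy_bottle: brown soy bottle with a black cap, 60 mm across, 200 mm high, origin under its centre; leave alone
- spice_jar: spice jar with a yellow lid, 44 mm across, 100 mm high, origin under its centre; leave alone
- fish_scaler: fish scaler with a wooden handle, lying flat, 176 x 26 x 23 mm, long axis x, origin under its centre; leave alone
Things that resemble listed ones, but are neither listed nor needed, are in the scene too. What is shaped like the whetstone but pink is not meant.

How it is judged:
By the outcome, as a careful person would: the job done as asked, in the order asked, and still so for the second after the job is handed in, with the robot touching nothing.
It also fails if it takes over 56 s, if anything falls off the work surface, if the arm or the gripper's body presses on something with over 40 N, if the wrist force passes 120 N, or if a joint passes its speed limit or range.

## Robot

A 6-joint arm with a two-finger parallel gripper is mounted at the origin on the work surface; the furniture and walls round the work are solid. World frame = base frame: x ahead of the robot, y to its left, z up, the work surface at z = 0. Lengths are in m, angles in rad, forces in N, time in s.
With the tool pointing down it reaches from about 0.35 to 0.85 m from the base axis. Payload 8.1 kg.
Tool frame: the origin (TCP) lies at the centre of the arm's flange, where the gripper is bolted on; the fingertips stand 186 mm ahead of it and the grasp point (between the pads) lies 167 mm ahead of it; z points along the fingers, y is the line along which they close (so a half turn about z gives the same grasp; the last joint's range is limited). The gripper opens to 93 mm and grips with 3 to 60 N. Pads are 15 mm wide; open, the fingers measure 128 mm over their backs; the gripper's body (75 mm by 188 mm) begins 65 mm behind the grasp point.
Start: joints at [1.132, 0.13, 1.488, -0, 1.523, -0.085], TCP at [0.208, 0.563, 0.405] pointing down, gripper open.
Joint ranges: [-2.96, 2.96], [-0.89, 2.26], [0.02, 2.5], [-1.34, 4.48], [0, 2.73], [-2.66, 2.66]. Speed limits (rad/s): [2.39, 2.39, 2.79, 3.14, 3.14, 3.14].

## Interface

Orientations are given as a rotation vector (axis times angle).
In Python, from plant import read_state, read_camera, camera_params, robot gives the robot as it stands.
- The arm moves only by the tool carry_out, never from a script. Its argument "targets" is a list of rows, each an object of numbers: "hand": the opening in per cent of the stroke, from 0 (shut) to 100 (fully open); "x", "y", "z": the shift along the tool's x, y, z in m; "ax", "ay", "az": the turn, a rotation vector about the tool's x, y, z in rad. In form: [{"hand": .., "x": .., "y": .., "z": .., "ax": .., "ay": .., "az": ..}, ...]. A call has 1 to 8 rows; each row is the pose to reach, as a shift and turn from the pose commanded when the call began, along the tool's axes at that moment; what a row does not reach only later rows make up. A row lasts 1/8 s, in which the tool goes at most 62.5 mm and 10.7 degrees, less where a joint would pass 70% of its speed; a pose out of reach is approached as far as the arm can. A call with a gripper value outside its range is refused whole. The fingers move at their own pace and stop on an object; "newtons" is the grip in N (left out, the last holds). Time passes only in rows, so rows that repeat a pose let the fingers close. It gives the time, the measured TCP pose, the force, the opening and the grip force at its end, in the units of the state.
- read_state(): the state, without advancing time (a new reading comes with each control period).
- read_camera(name): name is "scene" or "top"; returns (picture, depth): 480x640x3 uint8, blue, green, red; 480x640 float32, m along the optical axis (not along the pixel's ray), 0 where there is no reading.
- camera_params(name): a dict with "fx", "fy", "cx", "cy" (pixels), "k1" (the pictures are not rectified: a ray, as slopes to the right and down, at radius r is drawn at 1 + k1 r^2 times it, then the intrinsics apply), "position" and "rotation" of the camera in the world. Camera axes: x right, y up, looking along -z (the intrinsics and any distortion apply to the point x, -y, -z); pixel columns grow to the right and rows downward; lengths in m; the calibration is good to about 2 mm. A picture is of the moment at which its call begins. camera_params takes no time and is no camera call.
- robot.close_job(): hands the job in; it is judged then, once.
The state is a dict: "t": time; "q": joint angles; "dq": joint speeds; "joint_torque": joint torques, N m; "tool_pos": TCP position; "orientation": TCP orientation; "force": force on the tool from outside, world axes, zero at the start; "wrist_torque": the same for the moment, N m; "opening": finger opening in m; "gripper_force": force on a finger pad.
Only numpy, scipy, OpenCV 4.12 (cv2) and the standard library are available. Lean on these libraries where they do the work, as an engineer would, in place of code of your own. Each camera call takes 0.05 s, during which the arm holds its last target. There are 200 camera calls.

## Working session

There is one attempt and no reset: what is moved stays moved. The work goes in short steps, Python scripts to look and compute and a tool call to move; the robot and the scene stay as the last step left them, time stands still between calls to the robot, and variables do not carry over. Pictures are saved under pics/ and viewed, at most 10 in all, crops included, and the job is handed in when it is done.

Besides the shell and the picture viewer there is one more tool, called after "Request:" as name([rows], argument=value, ...), one row to a line, values as JSON. carry_out: Moves the arm, as the interface text tells. Its arguments: {"type":"object","properties":{"targets":{"type":"array","items":{"type":"object","properties":{"hand":{"type":"number"},"x":{"type":"number"},"y":{"type":"number"},"z":{"type":"number"},"ax":{"type":"number"},"ay":{"type":"number"},"az":{"type":"number"}}}},"newtons":{"type":"number"}},"required":["targets"]}

```bash
mkdir -p pics; ls
cat > h.py <<'E'
import numpy as np, cv2
from plant import read_state, read_camera, camera_params, robot
from scipy.spatial.transform import Rotation as R
def cloud(name, d):
    p=camera_params(name); v,u=np.mgrid[0:480,0:640]
    xd=(u-p["cx"])/p["fx"]; yd=(v-p["cy"])/p["fy"]
    x,y=xd.copy(),yd.copy()
    for _ in range(8):
        s=1+p["k1"]*(x*x+y*y); x,y=xd/s,yd/s
    c=np.stack([x*d,-y*d,-d],-1)
    return c@np.array(p["rotation"]).T+np.array(p["position"])
def snap(name,save=None):
    im,d=read_camera(name)
    if save: cv2.imwrite("pics/"+save,im)
    return im,d,cloud(name,d)
E
python3 - <<'E'
from h import *
s=read_state(); print(s)
for n in("scene","top"):
    im,d,P=snap(n,n+"0.png"); np.savez(n+"0.npz",im=im,P=P,d=d); p=camera_params(n);print(p)
E
```

```text
pics
{'t': 0.0, 'q': array([ 1.13158903e+00,  1.31173792e-01,  1.48924430e+00, -6.72906637e-06,
        1.52301660e+00, -8.53800432e-02]), 'dq': array([ 0.00171675,  0.00013904,  0.00119416, -0.00020257,  0.00110306,
        0.00184734]), 'joint_torque': array([-1.42495137e-03, -5.59833705e+01, -4.91759419e+01,  7.65659055e-02,
        3.53752426e-02, -8.74460466e-05]), 'tool_pos': array([0.20776842, 0.56264153, 0.40369881]), 'orientation': array([-5.52812208e-01, -3.09209236e+00,  2.79681904e-03]), 'force': array([-0.667762  ,  1.10357087,  0.2239326 ]), 'wrist_torque': array([-0.00678709, -0.00413811, -0.01683545]), 'gripper_force': 0.0, 'opening': 0.0930448077580316}Traceback (most recent call last):
  File "<stdin>", line 4, in <module>
  File "h.py", line 15, in snap
    return im,d,cloud(name,d)
                ~~~~~^^^^^^^^
  File "h.py", line 11, in cloud
    return c@np.array(p["rotation"]).T+np.array(p["position"])
           ~~~~~~~~~~~~~~~~~~~~~~~~~~~^~~~~~~~~~~~~~~~~~~~~~~~
ValueError: operands could not be broadcast together with shapes (480,640) (3,)
```

View pics/scene0.png

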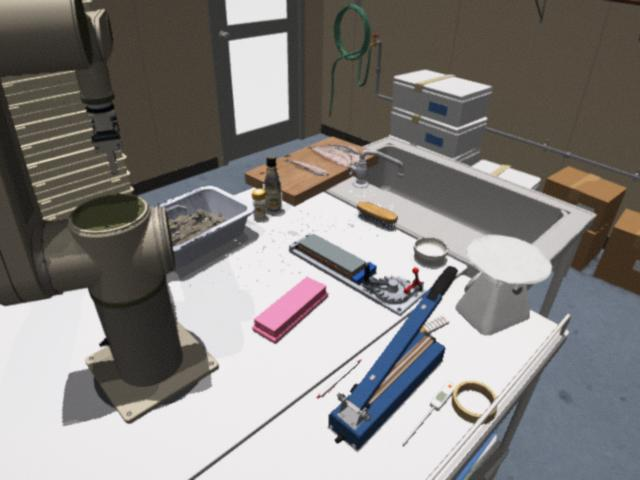

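The scene shows the holder with the grey stone at about (330,255), the red lever at (415,283), the scaler at (377,212), and the bottle and jar at (270,195). The rotation is given as a rotation vector, so I'll fix the helper.

```bash
sed -i 's/return c@np.array(p\["rotation"\]).T/r=np.array(p["rotation"],float); M=r if r.shape==(3,3) else R.from_rotvec(r).as_matrix() if r.size==3 else R.from_quat(r).as_matrix()\n    return c@M.T/' h.py
python3 - <<'E'
from h import *
for n in("scene","top"):
    p=camera_params(n);print(p)
    im,d,P=snap(n,n+"0.png"); np.savez(n+"0.npz",im=im,P=P,d=d)
    hsv=cv2.cvtColor(im,cv2.COLOR_BGR2HSV)
    w=(d>0)&(P[...,0]>.2)&(P[...,0]<1)&(abs(P[...,1])<.8)&(P[...,2]>-.05)&(P[...,2]<.3)
    H,S,V=[hsv[...,i] for i in range(3)]
    red=((H<6)|(H>174))&(S>170)&(V>80)&w
    blue=(H>100)&(H<125)&(S>150)&(V>60)&w
    for nm,m in(("red",red),("blue",blue)):
        k,l,st,c=cv2.connectedComponentsWithStats(m.astype(np.uint8))
        for i in range(1,k):
            if st[i,4]>12: q=P[l==i]; print(n,nm,st[i],c[i].round(),np.median(q,0).round(3),q.max(0).round(3),q.min(0).round(3))
E
```

```text
{'fx': 461.19220521363087, 'fy': 461.19220521363087, 'cx': 325.67039247858855, 'cy': 237.2828068069131, 'k1': -0.06654859156042418, 'position': array([-0.211203  , -0.74515387,  0.80191212]), 'rotation': array([ 0.92300226, -0.39752696, -0.69652003])}
scene red [413 268   5   5  16] [415. 270.] [ 0.604 -0.254  0.094] [ 0.608 -0.249  0.097] [ 0.6   -0.259  0.088]
scene red [405 283  10   9  29] [409. 287.] [ 0.586 -0.253  0.044] [ 0.616 -0.248  0.047] [ 0.573 -0.259  0.04 ]
scene blue [368 263   8   8  39] [371. 267.] [ 0.604 -0.117  0.027] [ 0.615 -0.096  0.092] [ 0.529 -0.165  0.021]
scene blue [352 269  13  13  87] [359. 276.] [ 0.544 -0.119  0.026] [ 0.575 -0.106  0.08 ] [ 0.523 -0.155  0.021]
scene blue [ 350  295   86  112 1497] [393. 353.] [ 0.311 -0.414  0.142] [ 0.467 -0.374  0.204] [ 0.201 -0.433  0.054]
scene blue [ 363  343   80   87 1132] [403. 383.] [ 0.33  -0.436  0.055] [ 0.471 -0.416  0.06 ] [ 0.2   -0.454  0.047]
{'fx': 551.0724792205465, 'fy': 551.0724792205465, 'cx': 321.61493631838516, 'cy': 249.12087546551268, 'k1': 0.02364744767286988, 'position': array([0.23406294, 0.02091513, 1.4950132 ]), 'rotation': array([ 0.15292182, -0.16929719, -1.63069206])}
top red [410 209   5   5  21] [412. 211.] [ 0.609 -0.248  0.093] [ 0.616 -0.242  0.1  ] [ 0.603 -0.253  0.089]
top red [408 212   5  17  35] [410. 222.] [ 0.592 -0.249  0.043] [ 0.621 -0.244  0.048] [ 0.575 -0.254  0.038]
top blue [352 218  14  32 196] [360. 233.] [ 0.575 -0.113  0.025] [ 0.618 -0.093  0.037] [ 0.529 -0.123  0.017]
top blue [488 293  16  73 648] [494. 333.] [ 0.276 -0.411  0.128] [ 0.371 -0.394  0.178] [ 0.201 -0.448  0.049]
top blue [473 326  14  38 245] [478. 345.] [ 0.252 -0.389  0.055] [ 0.301 -0.378  0.064] [ 0.208 -0.408  0.047]
```

View pics/top0.png

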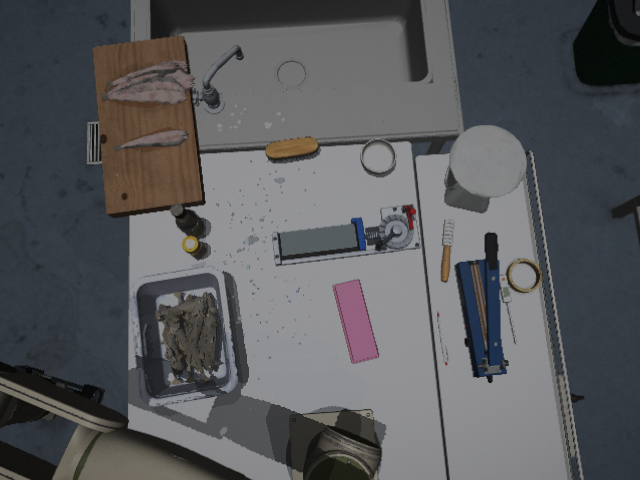

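The top view shows image-up as world +x. The holder is at (345,235), the pawl lever at (411,212) and the wheel at (397,234). The scaler is at (446,250), the bottle and jar at (190,230), and a brush at (292,149) and a ring at (378,157) lie near the sink edge. Next I'll fit the holder frame.

Run:
```python
from h import *
Z=np.load("top0.npz"); im,P=Z["im"],Z["P"]
cv2.imwrite("pics/crop.png",cv2.resize(im[130:280,260:440],None,fx=4.4,fy=4,interpolation=cv2.INTER_CUBIC)[:600,:792])
X,Y,z=P[...,0],P[...,1],P[...,2]
box=(X>.42)&(X<.7)&(Y>-.13)&(Y<.18)
m=(box&(z>.0335)&(z<.045)).astype(np.uint8)
k,l,st,c=cv2.connectedComponentsWithStats(m); i=1+st[1:,4].argmax(); q=P[l==i]
r=cv2.minAreaRect(q[:,:2].astype(np.float32)); print("stone top",r,cv2.boxPoints(r).round(4),q[:,2].mean(),len(q))
# via plane rays at z=.038
cam=camera_params("top")["position"]
def onplane(p,h): t=(h-cam[2])/(p[...,2]-cam[2]); return cam+t[...,None]*(p-cam)
qq=onplane(q,.038); r=cv2.minAreaRect(qq[:,:2].astype(np.float32)); print(r)
# objects near
w=(X>.35)&(X<.95)&(abs(Y)<.5)&(z>.012)&(z<.25)
k,l,st,c=cv2.connectedComponentsWithStats(w.astype(np.uint8))
for i in range(1,k):
    if st[i,4]>40: q=P[l==i]; print(c[i].round(),st[i,4],q.min(0).round(3),q.max(0).round(3))
# table edge: z~0 along column y=0.05
sel=(abs(z)<.008)&(X>.3)
for y in(-.2,-.1,0,.1): a=sel&(abs(Y-y)<.01); print(y,X[a].max())
```

```text
stone top ((0.560501217842102, 0.003542467951774597), (0.06666592508554459, 0.20422160625457764), 3.209115743637085) [[ 0.5215  0.1036]
 [ 0.5329 -0.1003]
 [ 0.5995 -0.0965]
 [ 0.5881  0.1074]] 0.03805139651750045 1590
((0.5599489212036133, 0.003713846206665039), (0.06638312339782715, 0.20396213233470917), 3.156493902206421)
[169. 172.] 7461 [0.532 0.31  0.012] [0.95  0.5   0.207]
[479. 168.] 4940 [ 0.61  -0.5    0.012] [ 0.802 -0.336  0.189]
[291. 148.] 930 [ 0.797 -0.012  0.013] [0.857 0.135 0.057]
[378. 155.] 846 [ 0.737 -0.227  0.012] [ 0.841 -0.129  0.052]
[346. 238.] 4119 [ 0.502 -0.272  0.012] [0.648 0.129 0.1  ]
[481. 277.] 2397 [ 0.35  -0.499  0.012] [ 0.511 -0.36   0.246]
[446. 261.] 290 [ 0.428 -0.363  0.012] [ 0.553 -0.323  0.03 ]
[179. 299.] 4588 [0.35  0.239 0.012] [0.497 0.491 0.107]
[350. 299.] 905 [ 0.35  -0.115  0.012] [ 0.447 -0.029  0.049]
-0.2 1.031092308446728
-0.1 1.030654188429817
0 1.0305605268210853
0.1 1.029696081333285
```

View pics/crop.png

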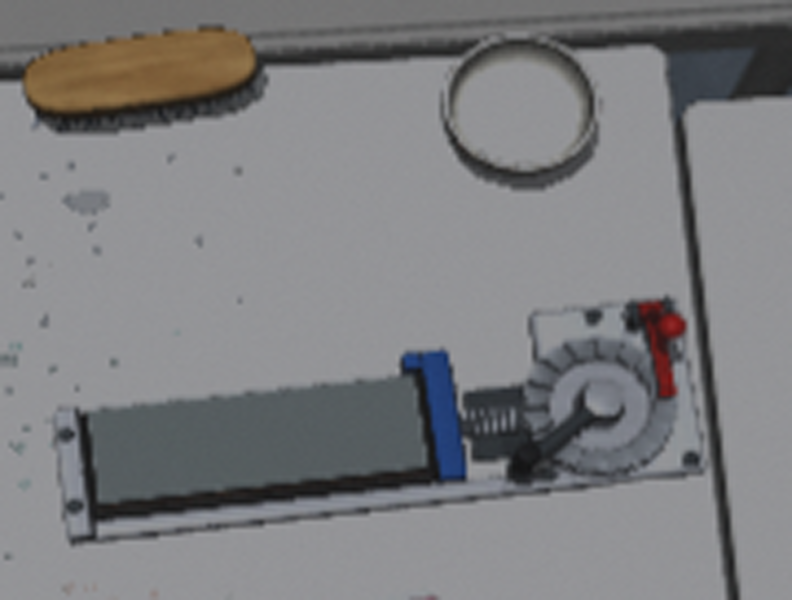

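The crop shows the wheel hub at crop (600,400), the crank post at (525,460) and the lever knob at (672,325). The stone fit gives a holder origin of about (0.560, 0.0037) and a yaw of 3.2°. That predicts the knob at (0.608,-0.249), and it was measured at (0.609,-0.248). Now the shifts for the approach.

```bash
cat >> h.py <<'E'
O=np.array([.560,.0037,0]); YAW=.0555
HR=R.from_euler('z',YAW).as_matrix()
def shift(hx,hy,tip):
    s=read_state(); T=R.from_rotvec(s["orientation"])
    w=O+HR@np.array([hx,hy,tip+.186])
    G=R.from_matrix(HR@np.diag([-1.,1,-1]))
    return T.inv().apply(w-s["tool_pos"]).round(4), (T.inv()*G).as_rotvec().round(4), w.round(3)
def where():
    s=read_state(); return (HR.T@(s["tool_pos"]-O)-[0,0,.186]).round(4), s["force"].round(1), s["t"]
E
python3 -c "
from h import *
print(shift(0,-.255,.2)); print(shift(0,-.255,.1)); print(where())"
```

```text
(array([-0.6255, -0.6363,  0.0187]), array([-1.400e-03, -4.000e-04, -4.092e-01]), array([ 0.574, -0.251,  0.386]))
(array([-0.6255, -0.6361,  0.1187]), array([-1.400e-03, -4.000e-04, -4.092e-01]), array([ 0.574, -0.251,  0.286]))
(array([-0.3207,  0.5777,  0.2179]), array([-0.3, -0.7, -0. ]), 0.15)
```

Request:
carry_out([
  {"hand": 0,"x": -0.05,"y": -0.05,"z": 0,"az": -0.1},
  {"hand": 0,"x": -0.09,"y": -0.09,"z": 0,"az": -0.25},
  {"hand": 0,"x": -0.13,"y": -0.13,"z": 0,"az": -0.409},
  {"hand": 0,"x": -0.17,"y": -0.17,"z": 0,"az": -0.409},
  {"hand": 0,"x": -0.21,"y": -0.21,"z": 0,"az": -0.409},
  {"hand": 0,"x": -0.25,"y": -0.25,"z": 0,"az": -0.409},
  {"hand": 0,"x": -0.29,"y": -0.29,"z": 0,"az": -0.409},
  {"hand": 0,"x": -0.33,"y": -0.33,"z": 0,"az": -0.409},
])

```text
schema error: expected keys hand, x, y, z, ax, ay, az
```

```bash
python3 -c "
from h import *
print(shift(0,-.255,.12)); print(where())"
```

```text
(array([-0.6255, -0.6362,  0.0987]), array([-1.400e-03, -4.000e-04, -4.092e-01]), array([ 0.574, -0.251,  0.306]))
(array([-0.3207,  0.5777,  0.2179]), array([-0.3, -0.7, -0. ]), 0.15)
```

All keys are required in every row.

Request:
carry_out([
  {"hand": 0,"x": -0.04,"y": -0.04,"z": 0,"ax": 0,"ay": 0,"az": -0.1},
  {"hand": 0,"x": -0.08,"y": -0.08,"z": 0,"ax": 0,"ay": 0,"az": -0.25},
  {"hand": 0,"x": -0.12,"y": -0.12,"z": 0,"ax": 0,"ay": 0,"az": -0.409},
  {"hand": 0,"x": -0.16,"y": -0.16,"z": 0,"ax": 0,"ay": 0,"az": -0.409},
  {"hand": 0,"x": -0.2,"y": -0.2,"z": 0,"ax": 0,"ay": 0,"az": -0.409},
  {"hand": 0,"x": -0.24,"y": -0.24,"z": 0,"ax": 0,"ay": 0,"az": -0.409},
  {"hand": 0,"x": -0.28,"y": -0.28,"z": 0,"ax": 0,"ay": 0,"az": -0.409},
  {"hand": 0,"x": -0.32,"y": -0.32,"z": 0,"ax": 0,"ay": 0,"az": -0.409},
])

```text
t: 1.15
tool_pos: [0.3975, 0.15, 0.4047]
orientation: [-0.087, 3.14, 0.0]
force: [0.6, -0.2, 0.6]
opening: 0.0174
gripper_force: 0.0
```

```bash
python3 -c "
from h import *
print(shift(0,-.255,.12)); print(where())"
```

```text
(array([-0.1542, -0.4101,  0.0987]), array([ 0.0001,  0.0004, -0.0002]), array([ 0.574, -0.251,  0.306]))
(array([-0.1542,  0.1551,  0.2187]), array([ 0.6, -0.2,  0.6]), 1.15)
```

Request:
carry_out([
  {"hand": 0,"x": -0.02,"y": -0.055,"z": 0,"ax": 0,"ay": 0,"az": 0},
  {"hand": 0,"x": -0.04,"y": -0.11,"z": 0,"ax": 0,"ay": 0,"az": 0},
  {"hand": 0,"x": -0.06,"y": -0.165,"z": 0,"ax": 0,"ay": 0,"az": 0},
  {"hand": 0,"x": -0.08,"y": -0.22,"z": 0,"ax": 0,"ay": 0,"az": 0},
  {"hand": 0,"x": -0.1,"y": -0.275,"z": 0.02,"ax": 0,"ay": 0,"az": 0},
  {"hand": 0,"x": -0.12,"y": -0.33,"z": 0.04,"ax": 0,"ay": 0,"az": 0},
  {"hand": 0,"x": -0.14,"y": -0.38,"z": 0.06,"ax": 0,"ay": 0,"az": 0},
  {"hand": 0,"x": -0.155,"y": -0.41,"z": 0.09,"ax": 0,"ay": 0,"az": 0},
])

```text
t: 2.15
tool_pos: [0.5752, -0.2517, 0.3145]
orientation: [-0.084, 3.139, -0.002]
force: [0.7, 1.0, -0.7]
opening: 0.0002
gripper_force: 0.0
```

```bash
python3 -c "
from h import *
print(where())
im,d,P=snap('scene'); c=im[180:330,320:480]; cv2.imwrite('pics/s1.png',cv2.resize(c,None,fx=4,fy=4,interpolation=cv2.INTER_CUBIC))"
```

```text
(array([ 0.001 , -0.2559,  0.1285]), array([ 0.7,  1. , -0.7]), 2.15)
```

View pics/s1.png

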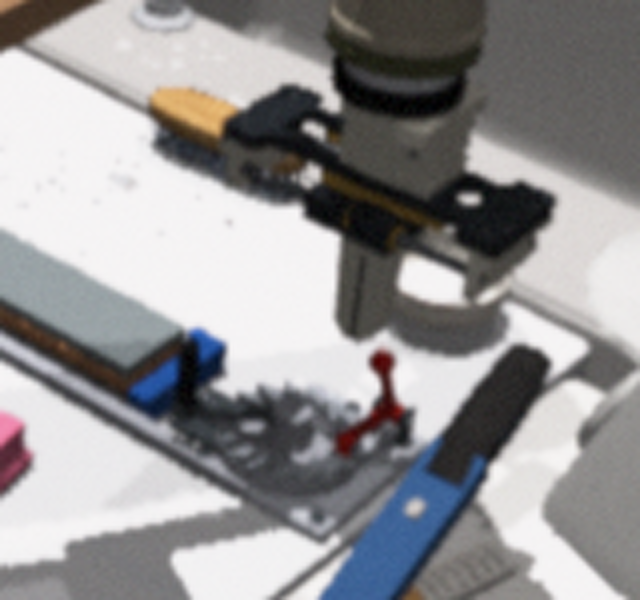

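The closed fingers stand just behind and above the knob, which is at crop (382,360). I'll lower them and push.

Request:
carry_out([
  {"hand": 0,"x": 0,"y": 0,"z": 0.03,"ax": 0,"ay": 0,"az": 0},
  {"hand": 0,"x": 0,"y": 0,"z": 0.056,"ax": 0,"ay": 0,"az": 0},
  {"hand": 0,"x": -0.01,"y": 0,"z": 0.056,"ax": 0,"ay": 0,"az": 0},
  {"hand": 0,"x": -0.02,"y": 0,"z": 0.056,"ax": 0,"ay": 0,"az": 0},
  {"hand": 0,"x": -0.03,"y": 0,"z": 0.056,"ax": 0,"ay": 0,"az": 0},
  {"hand": 0,"x": -0.04,"y": 0,"z": 0.056,"ax": 0,"ay": 0,"az": 0},
  {"hand": 0,"x": -0.05,"y": 0,"z": 0.056,"ax": 0,"ay": 0,"az": 0},
  {"hand": 0,"x": -0.06,"y": 0,"z": 0.056,"ax": 0,"ay": 0,"az": 0},
])

```text
t: 3.2
tool_pos: [0.6352, -0.2456, 0.2588]
orientation: [-0.087, 3.14, -0.0]
force: [-1.6, 0.4, -0.8]
opening: 0.0005
gripper_force: 0.6
```

Request:
carry_out([
  {"hand": 0,"x": -0.006,"y": 0,"z": 0,"ax": 0,"ay": 0,"az": 0},
  {"hand": 0,"x": -0.012,"y": 0,"z": 0,"ax": 0,"ay": 0,"az": 0},
  {"hand": 0,"x": -0.015,"y": 0,"z": 0,"ax": 0,"ay": 0,"az": 0},
  {"hand": 0,"x": -0.015,"y": 0,"z": 0,"ax": 0,"ay": 0,"az": 0},
])

```text
t: 3.7
tool_pos: [0.6496, -0.2449, 0.2588]
orientation: [-0.087, 3.14, -0.0]
force: [0.3, -0.1, -0.2]
opening: 0.0002
gripper_force: 0.0
```

```bash
python3 -c "
from h import *
print(where())"
```

```text
(array([ 0.0757, -0.2532,  0.0728]), array([ 0.3, -0.1, -0.2]), 3.7)
```

Request:
carry_out([
  {"hand": 0,"x": -0.002,"y": 0,"z": 0,"ax": 0,"ay": 0,"az": 0},
  {"hand": 0,"x": -0.004,"y": 0,"z": 0,"ax": 0,"ay": 0,"az": 0},
  {"hand": 0,"x": -0.004,"y": 0,"z": 0,"ax": 0,"ay": 0,"az": 0},
])

```text
t: 4.08
tool_pos: [0.6535, -0.2447, 0.2589]
orientation: [-0.087, 3.14, -0.0]
force: [-0.4, 0.7, 0.8]
opening: 0.0004
gripper_force: 0.2
```

```bash
python3 -c "
from h import *
print(where())
im,d,P=snap('scene'); c=im[180:330,320:480]; cv2.imwrite('pics/s2.png',cv2.resize(c,None,fx=4,fy=4,interpolation=cv2.INTER_CUBIC))"
```

```text
(array([ 0.0796, -0.2532,  0.0729]), array([-0.4,  0.7,  0.8]), 4.075)
```

View pics/s2.png

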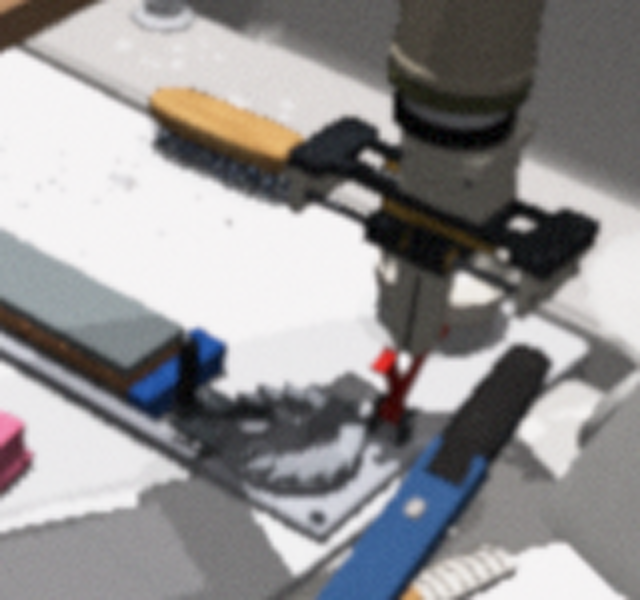

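The pawl has lifted: its arm is up at crop (385,362) and the lever leans away at (435,335). I'll keep nudging until the stop shows as force.

Request:
carry_out([
  {"hand": 0,"x": -0.002,"y": 0,"z": 0,"ax": 0,"ay": 0,"az": 0},
  {"hand": 0,"x": -0.004,"y": 0,"z": 0,"ax": 0,"ay": 0,"az": 0},
  {"hand": 0,"x": -0.004,"y": 0,"z": 0,"ax": 0,"ay": 0,"az": 0},
])

```text
t: 4.5
tool_pos: [0.6565, -0.2447, 0.2581]
orientation: [0.086, -3.137, -0.001]
force: [-8.1, -0.4, 3.5]
opening: 0.0004
gripper_force: 4.2
```

The stop is reached, with 8 N on the tool. I'll back off, rise and go above the crank post.

Request:
carry_out([
  {"hand": 0,"x": 0.008,"y": 0,"z": 0,"ax": 0,"ay": 0,"az": 0},
  {"hand": 0,"x": 0.008,"y": 0,"z": -0.03,"ax": 0,"ay": 0,"az": 0},
  {"hand": 0,"x": 0.008,"y": 0,"z": -0.06,"ax": 0,"ay": 0,"az": 0},
  {"hand": 35,"x": 0.05,"y": 0.03,"z": -0.06,"ax": 0,"ay": 0,"az": 0},
  {"hand": 35,"x": 0.09,"y": 0.06,"z": -0.06,"ax": 0,"ay": 0,"az": 0},
  {"hand": 35,"x": 0.124,"y": 0.095,"z": -0.06,"ax": 0,"ay": 0,"az": 0},
  {"hand": 35,"x": 0.124,"y": 0.095,"z": -0.06,"ax": 0,"ay": 0,"az": 0},
  {"hand": 35,"x": 0.124,"y": 0.095,"z": -0.06,"ax": 0,"ay": 0,"az": 0},
])

```text
t: 5.5
tool_pos: [0.5288, -0.1566, 0.3196]
orientation: [-0.087, 3.138, -0.002]
force: [0.4, -0.4, 0.4]
opening: 0.0324
gripper_force: 0.0
```

```bash
python3 -c "
from h import *
print(where(),read_state()['opening'])
im,d,P=snap('scene'); c=im[180:330,320:480]; cv2.imwrite('pics/s3.png',cv2.resize(c,None,fx=4,fy=4,interpolation=cv2.INTER_CUBIC))
hsv=cv2.cvtColor(im,cv2.COLOR_BGR2HSV)
m=((hsv[...,0]<6)|(hsv[...,0]>174))&(hsv[...,1]>150)&(hsv[...,2]>70)&(d>0)
Q=(P[m]-O)@HR; Q=Q[(abs(Q[:,1]+.255)<.02)&(Q[:,2]>.05)]; print(Q[Q[:,0]>.06].mean(0),Q[Q[:,0]>.06].max(0),Q[Q[:,0]<.06].mean(0))"
```

```text
(array([-0.04  , -0.1583,  0.1336]), array([ 0.4, -0.4,  0.4]), 5.5) 0.032397097184667496
[ 0.0902681  -0.25798911  0.0764223 ] [ 0.10639514 -0.2491044   0.09000469] [ 0.04289449 -0.259591    0.08159321]
```

View pics/s3.png

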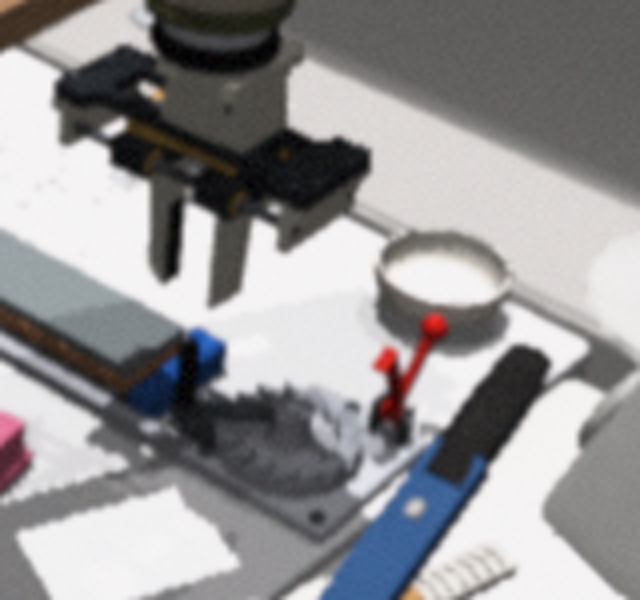

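The lever is clearly at its stop: the knob is at crop (435,325), holder x up to 0.106. The fingers are above the crank post at (188,375). I'll lower them around the post.

Request:
carry_out([
  {"hand": 35,"x": 0,"y": 0,"z": 0.025,"ax": 0,"ay": 0,"az": 0},
  {"hand": 35,"x": 0,"y": 0,"z": 0.05,"ax": 0,"ay": 0,"az": 0},
  {"hand": 35,"x": 0,"y": 0,"z": 0.076,"ax": 0,"ay": 0,"az": 0},
  {"hand": 35,"x": 0,"y": 0,"z": 0.076,"ax": 0,"ay": 0,"az": 0},
])

```text
t: 6.05
tool_pos: [0.5282, -0.1568, 0.2406]
orientation: [0.086, -3.137, -0.002]
force: [0.2, 0.4, -0.5]
opening: 0.0323
gripper_force: 0.0
```

Request:
carry_out([
  {"hand": 35,"x": 0.005,"y": -0.008,"z": 0,"ax": 0,"ay": 0,"az": 0},
  {"hand": 35,"x": 0.01,"y": -0.016,"z": 0,"ax": 0,"ay": 0,"az": 0},
  {"hand": 35,"x": 0.017,"y": -0.026,"z": 0,"ax": 0,"ay": 0,"az": 0},
  {"hand": 35,"x": 0.023,"y": -0.036,"z": 0,"ax": 0,"ay": 0,"az": 0},
])

```text
t: 6.55
tool_pos: [0.5069, -0.1939, 0.2436]
orientation: [0.087, -3.14, -0.002]
force: [-2.6, 4.0, -0.5]
opening: 0.0326
gripper_force: 1.9
```

```bash
python3 -c "
from h import *
print(where(),read_state()['wrist_torque'])
im,d,P=snap('scene'); c=im[180:330,320:480]; cv2.imwrite('pics/s4.png',cv2.resize(c,None,fx=4,fy=4,interpolation=cv2.INTER_CUBIC))"
```

```text
(array([-0.064 , -0.1944,  0.0576]), array([-2.6,  4. , -0.5]), 6.55) [0.66995922 0.44109388 0.03837646]
```

View pics/s4.png

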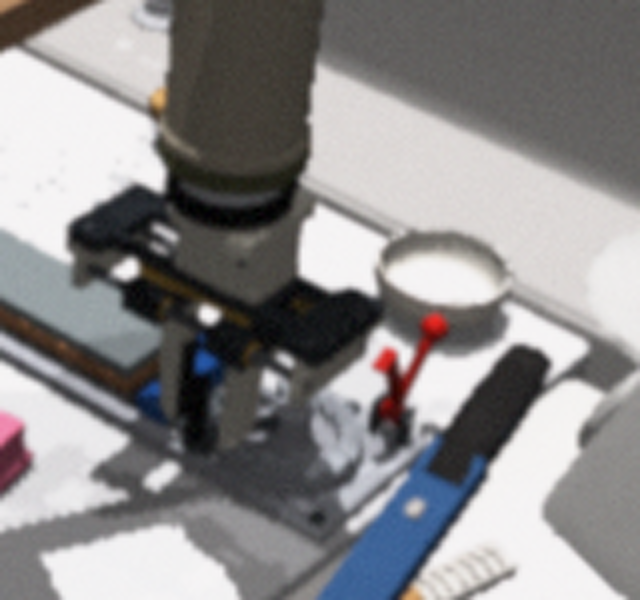

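The black post at crop (195,415) is between the fingers and turning, and the pawl is still up. I'll continue the arc.

Request:
carry_out([
  {"hand": 35,"x": 0.004,"y": -0.011,"z": 0,"ax": 0,"ay": 0,"az": 0},
  {"hand": 35,"x": 0.007,"y": -0.023,"z": 0,"ax": 0,"ay": 0,"az": 0},
  {"hand": 35,"x": 0.007,"y": -0.035,"z": 0,"ax": 0,"ay": 0,"az": 0},
  {"hand": 35,"x": 0.005,"y": -0.047,"z": 0,"ax": 0,"ay": 0,"az": 0},
  {"hand": 35,"x": 0.001,"y": -0.058,"z": 0,"ax": 0,"ay": 0,"az": 0},
  {"hand": 35,"x": -0.002,"y": -0.064,"z": 0,"ax": 0,"ay": 0,"az": 0},
  {"hand": 35,"x": -0.002,"y": -0.064,"z": 0,"ax": 0,"ay": 0,"az": 0},
])

```text
t: 7.48
tool_pos: [0.5133, -0.258, 0.2428]
orientation: [-0.086, 3.14, -0.001]
force: [0.6, 0.2, 0.8]
opening: 0.0327
gripper_force: 0.0
```

```bash
python3 -c "
from h import *
print(where())"
```

```text
(array([-0.0611, -0.2587,  0.0568]), array([0.6, 0.2, 0.8]), 7.475)
```

Request:
carry_out([
  {"hand": 35,"x": 0,"y": -0.002,"z": 0,"ax": 0,"ay": 0,"az": 0},
  {"hand": 35,"x": 0,"y": -0.004,"z": 0,"ax": 0,"ay": 0,"az": 0},
  {"hand": 35,"x": 0,"y": -0.004,"z": 0,"ax": 0,"ay": 0,"az": 0},
])

```text
t: 7.85
tool_pos: [0.5132, -0.2612, 0.2428]
orientation: [-0.087, 3.14, 0.0]
force: [1.0, 1.9, -0.1]
opening: 0.0327
gripper_force: 1.1
```

Request:
carry_out([
  {"hand": 35,"x": 0,"y": -0.002,"z": 0,"ax": 0,"ay": 0,"az": 0},
  {"hand": 35,"x": 0,"y": -0.004,"z": 0,"ax": 0,"ay": 0,"az": 0},
  {"hand": 35,"x": 0,"y": -0.004,"z": 0,"ax": 0,"ay": 0,"az": 0},
])

```text
t: 8.22
tool_pos: [0.5135, -0.2629, 0.2425]
orientation: [0.088, -3.139, -0.009]
force: [0.5, 17.5, 6.4]
opening: 0.033
gripper_force: 8.7
```

The crank is at its stop, with 17.5 N on the tool. I'll centre, rise, open, and go behind the stone.

Request:
carry_out([
  {"hand": 35,"x": 0,"y": 0.01,"z": 0,"ax": 0,"ay": 0,"az": 0},
  {"hand": 35,"x": 0,"y": 0.012,"z": -0.03,"ax": 0,"ay": 0,"az": 0},
  {"hand": 35,"x": 0,"y": 0.012,"z": -0.075,"ax": 0,"ay": 0,"az": 0},
  {"hand": 100,"x": 0.014,"y": 0.06,"z": -0.075,"ax": 0,"ay": 0,"az": 0},
  {"hand": 100,"x": 0.014,"y": 0.12,"z": -0.075,"ax": 0,"ay": 0,"az": 0},
  {"hand": 100,"x": 0.014,"y": 0.175,"z": -0.075,"ax": 0,"ay": 0,"az": 0},
  {"hand": 100,"x": 0.014,"y": 0.23,"z": -0.075,"ax": 0,"ay": 0,"az": 0},
  {"hand": 100,"x": 0.014,"y": 0.267,"z": -0.075,"ax": 0,"ay": 0,"az": 0},
])

```text
t: 9.22
tool_pos: [0.4841, 0.0023, 0.318]
orientation: [-0.088, 3.14, -0.001]
force: [1.1, -1.2, 0.9]
opening: 0.0785
gripper_force: 0.0
```

```bash
python3 -c "
from h import *
print(where(),read_state()['opening'])
im,d,P=snap('scene'); c=im[180:330,280:480]; cv2.imwrite('pics/s5.png',cv2.resize(c,None,fx=4,fy=4,interpolation=cv2.INTER_CUBIC))
hsv=cv2.cvtColor(im,cv2.COLOR_BGR2HSV)
m=(hsv[...,0]>100)&(hsv[...,0]<125)&(hsv[...,1]>150)&(d>0)
Q=(P[m]-O)@HR; Q=Q[(abs(Q[:,1]+.13)<.04)&(Q[:,2]>.02)&(Q[:,2]<.03)]; print('jaw',np.percentile(Q,[5,50,95],axis=0).round(3))"
```

```text
(array([-0.0758,  0.0028,  0.132 ]), array([ 1.1, -1.2,  0.9]), 9.225) 0.07848094881217219
jaw [[-0.038 -0.153  0.021]
 [ 0.005 -0.147  0.026]
 [ 0.043 -0.136  0.029]]
```

View pics/s5.png

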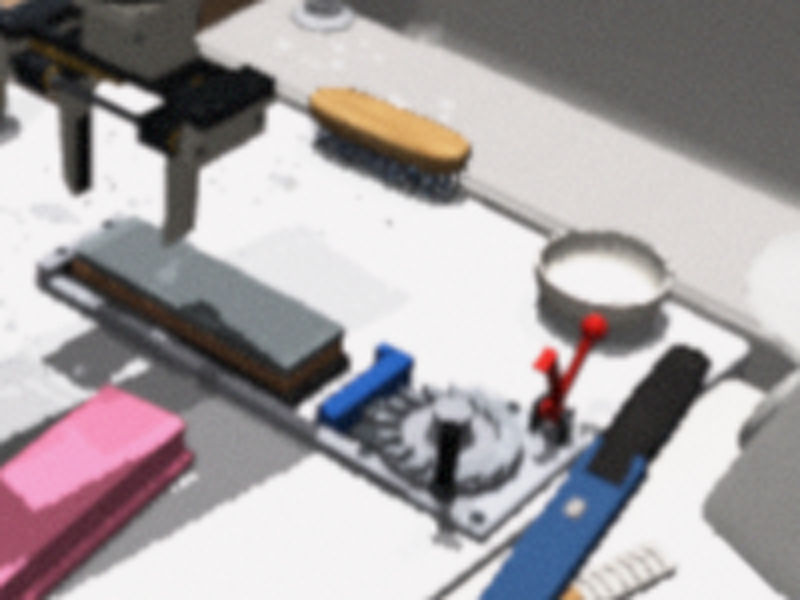

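The jaw is open and clear of the stone, the crank is swung back and the pawl is up. I'll descend behind the stone and push.

Request:
carry_out([
  {"hand": 100,"x": 0,"y": 0,"z": 0.03,"ax": 0,"ay": 0,"az": 0},
  {"hand": 100,"x": 0,"y": 0,"z": 0.06,"ax": 0,"ay": 0,"az": 0},
  {"hand": 100,"x": 0,"y": 0,"z": 0.09,"ax": 0,"ay": 0,"az": 0},
  {"hand": 100,"x": 0,"y": 0,"z": 0.11,"ax": 0,"ay": 0,"az": 0},
  {"hand": 100,"x": 0,"y": 0,"z": 0.11,"ax": 0,"ay": 0,"az": 0},
])

```text
t: 9.9
tool_pos: [0.4836, 0.0002, 0.2061]
orientation: [0.086, -3.137, 0.0]
force: [-0.2, 0.5, 0.6]
opening: 0.0934
gripper_force: 0.0
```

```bash
python3 -c "
from h import *
print(where(),read_state()['opening'])"
```

```text
(array([-0.0765,  0.0007,  0.0201]), array([-0.2,  0.5,  0.6]), 9.9) 0.09339609251057181
```

Request:
carry_out([
  {"hand": 100,"x": -0.015,"y": 0,"z": 0,"ax": 0,"ay": 0,"az": 0},
  {"hand": 100,"x": -0.028,"y": 0,"z": 0,"ax": 0,"ay": 0,"az": 0},
  {"hand": 100,"x": -0.036,"y": 0,"z": 0,"ax": 0,"ay": 0,"az": 0},
  {"hand": 100,"x": -0.044,"y": 0,"z": 0,"ax": 0,"ay": 0,"az": 0},
  {"hand": 100,"x": -0.052,"y": 0,"z": 0,"ax": 0,"ay": 0,"az": 0},
  {"hand": 100,"x": -0.06,"y": 0,"z": 0,"ax": 0,"ay": 0,"az": 0},
  {"hand": 100,"x": -0.068,"y": 0,"z": 0,"ax": 0,"ay": 0,"az": 0},
  {"hand": 100,"x": -0.076,"y": 0,"z": 0,"ax": 0,"ay": 0,"az": 0},
])

```text
t: 10.9
tool_pos: [0.5601, 0.0045, 0.2077]
orientation: [0.087, -3.137, 0.0]
force: [-7.1, -0.4, 4.8]
opening: 0.0932
gripper_force: 3.7
```

Request:
carry_out([
  {"hand": 100,"x": -0.01,"y": 0,"z": 0,"ax": 0,"ay": 0,"az": 0},
  {"hand": 100,"x": -0.02,"y": 0,"z": 0,"ax": 0,"ay": 0,"az": 0},
  {"hand": 100,"x": -0.03,"y": 0,"z": 0,"ax": 0,"ay": 0,"az": 0},
  {"hand": 100,"x": -0.04,"y": 0,"z": 0,"ax": 0,"ay": 0,"az": 0},
  {"hand": 100,"x": -0.05,"y": 0,"z": 0,"ax": 0,"ay": 0,"az": 0},
  {"hand": 100,"x": -0.06,"y": 0,"z": 0,"ax": 0,"ay": 0,"az": 0},
  {"hand": 100,"x": -0.066,"y": 0,"z": 0,"ax": 0,"ay": 0,"az": 0},
  {"hand": 100,"x": -0.07,"y": 0,"z": 0,"ax": 0,"ay": 0,"az": 0},
])

```text
t: 11.9
tool_pos: [0.6301, 0.0084, 0.2077]
orientation: [0.087, -3.138, 0.0]
force: [-7.5, -0.9, 6.1]
opening: 0.0931
gripper_force: 3.6
```

Request:
carry_out([
  {"hand": 100,"x": 0,"y": 0,"z": 0,"ax": 0,"ay": 0,"az": 0},
  {"hand": 100,"x": 0.02,"y": 0,"z": 0,"ax": 0,"ay": 0,"az": 0},
  {"hand": 100,"x": 0.02,"y": 0,"z": -0.04,"ax": 0,"ay": 0,"az": 0},
  {"hand": 100,"x": 0.02,"y": 0,"z": -0.09,"ax": 0,"ay": 0,"az": 0},
  {"hand": 100,"x": 0.06,"y": 0,"z": -0.14,"ax": 0,"ay": 0,"az": 0},
  {"hand": 100,"x": 0.12,"y": 0,"z": -0.16,"ax": 0,"ay": 0,"az": 0},
  {"hand": 100,"x": 0.18,"y": 0,"z": -0.18,"ax": 0,"ay": 0,"az": 0},
  {"hand": 100,"x": 0.18,"y": 0,"z": -0.18,"ax": 0,"ay": 0,"az": 0},
])

```text
t: 12.9
tool_pos: [0.4484, -0.0014, 0.3904]
orientation: [-0.086, 3.135, -0.001]
force: [1.4, -0.3, -0.0]
opening: 0.0928
gripper_force: 0.0
```

Run:
```python
from h import *
print(where())
im,d,P=snap('top'); im2,d2,P2=snap('scene')
c=np.vstack([cv2.resize(im[130:280,260:440],(600,300)),cv2.resize(im2[180:330,280:480],(600,300))]); cv2.imwrite('pics/s6.png',c)
for PP in(P,P2):
    Q=(PP-O)@HR; m=(Q[...,2]>.034)&(Q[...,2]<.043)&(Q[...,0]>-.04)&(Q[...,0]<.22)&(abs(Q[...,1])<.125)
    k,l,st,cc=cv2.connectedComponentsWithStats(m.astype(np.uint8)); i=1+st[1:,4].argmax()
    print(cv2.minAreaRect(Q[l==i][:,:2].astype(np.float32)))
```

```text
(array([-0.1117,  0.0011,  0.2044]), array([ 1.4, -0.3, -0. ]), 12.9)
((0.11097794771194458, 5.5849552154541016e-05), (0.20473577082157135, 0.06600694358348846), 89.87207794189453)
((0.10940081626176834, -0.0014998167753219604), (0.07131756097078323, 0.20844991505146027), 0.25561225414276123)
```

View pics/s6.png

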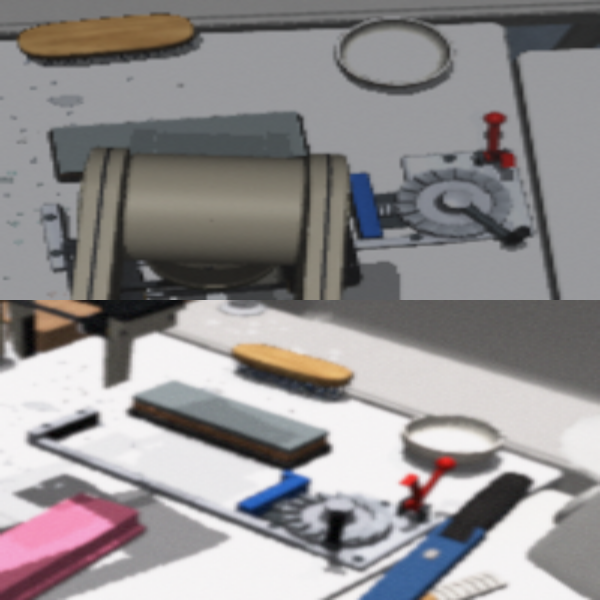

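The stone is flat at holder x of about 0.110, so its rear edge is about 20 mm clear of the holder. The jaw is open, the pawl is up and the robot is away. Handing in.

```bash
python3 -c "
from plant import robot
print(robot.close_job())"
```

```text
the job is handed in; nothing more can be done
None
```

The job is handed in at about 13 s of the 56 s: pawl lever thrown to its stop first, then the crank swung back until the jaw was fully open, then the stone slid out flat, about 20 mm clear of the holder; the arm went nowhere near the bottle, spice jar or fish scaler.

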